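# Lock the cup on the repaired blender and hold its spring dial at the third click

### The arm

A 6-joint arm with a two-finger parallel gripper is mounted at the origin on a cart in front of the work surface, level with it; the furniture and walls round the work are solid. World frame = base frame: x ahead of the robot, y to its left, z up, the work surface at z = 0. Lengths are in m, angles in rad, forces in N, time in s.
With the tool pointing down it reaches from about 0.3 to 0.775 m from the base axis. Payload 14.6 kg.
Tool frame: the origin (TCP) lies midway between the tips of the shut fingers; the grasp point (between the pads) lies 19 mm behind it; z points along the fingers, y is the line along which they close (so a half turn about z gives the same grasp; the last joint's range is limited). The gripper opens to 94 mm and grips with 3 to 60 N. Pads are 16 mm wide; open, the fingers measure 119 mm over their backs; the gripper's body (75 mm by 177 mm) begins 78 mm behind the grasp point.
Start: joints at [-1.222, 0.3, 1.521, -0, 1.321, -0.067], TCP at [0.222, -0.503, 0.205] pointing down, gripper open.
Joint ranges: [-3.03, 3.03], [-0.79, 2.21], [0.23, 2.52], [-1.04, 4.18], [0, 3.07], [-2.55, 2.55]. Speed limits (rad/s): [2.22, 2.22, 2.57, 3.14, 3.14, 3.14].

### API

Orientations are given as [roll, pitch, yaw] about the fixed x, y, z axes, in that order (R = Rz(yaw) Ry(pitch) Rx(roll)).
In Python, from station import * gives the robot as it stands.
- The arm moves only by the tool send_rows, never from a script. Its argument "targets" is a list of rows, each an object of numbers: "x", "y", "z": the shift along the world's x, y, z in units of 0.2 m (1.0 is 0.2 m); "spin": the turn about the world's z in units of pi/2 rad (1.0 is pi/2 rad); "claw": the finger opening in mm, from 0 to 94. A call has 1 to 20 rows; each row shifts and turns the commanded pose from where the row before left it; what a row does not reach is not made up. A row lasts 1/10 s, in which the tool goes at most 50 mm and 8.59 degrees, less where a joint would pass 70% of its speed; a pose out of reach is approached as far as the arm can. A call with a number of a shift or a turn outside -1 to 1 is refused whole. A call with a gripper value outside its range is refused whole. The fingers move at their own pace and stop on an object; "force" is the grip in N (left out, the last holds). Time passes only in rows, so rows that do not move let the fingers close. It gives the time, the measured TCP pose, the force, the opening and the grip force at its end, in the units of the state.
- get_obs(): the state, without advancing time (a new reading comes with each control period).
- camera(name): name is "side" or "top" or "wrist"; returns the picture (420x560x3 uint8, blue, green, red); there is no depth.
- camera_model(name): a dict with "fovy" (degrees; the focal length in pixels is half the picture's height over the tangent of half this angle, whatever the lens; pixels are square), "cx", "cy" (the principal point, pixels), "T" (4x4, takes a point from camera to world coordinates). Camera axes: x right, y down, z forward; pixel columns grow to the right and rows downward; lengths in m; the calibration is good to about 2 mm. A picture is of the moment at which its call begins: read the wrist's pose just before it. camera_model takes no time and is no camera call; for the wrist camera it gives the pose at the moment of the call.
- hand_in(): hands the job in; it is judged then, once.
The state is a dict: "time_s": time; "qpos": joint angles; "joint_vel": joint speeds; "tau": joint torques, N m; "ee_pos": TCP position; "eef_rot": TCP orientation; "force": force on the tool from outside, world axes, zero at the start; "moment": the same for the moment, N m; "grip_width": finger opening in m; "grip_force": force on a finger pad.
Only numpy, scipy, OpenCV 4.12 (cv2) and the standard library are available. Lean on these libraries where they do the work, as an engineer would, in place of code of your own. Each camera call takes 0.05 s, during which the arm holds its last target. There are 200 camera calls.

### The job

The small blender has just been repaired: get it ready and run it at its top setting. Stand the blending cup in the blender's well with its three lugs in the slots, turn it clockwise to its stop so that it is locked, and only then turn the spring-return dial clockwise past its first two clicks to the third (three dots) and keep holding it there: the program finishes while still holding the dial at the third click. Leave the other things where they are.

Things in the scene. Friction and masses are not known exactly. Their poses are not given: they have to be found in the camera images.
- blender: grey motor base of a small blender, fixed to the worktop, pill-shaped in plan, 269 mm long (x -123 to +146 mm), 122 mm wide; origin on the worktop, x along its length from the dial end to the well end, z up. Control deck 60 mm high with the dial's axis at x -65 mm; black round bayonet well centred at x +85 mm, its collar 116 mm across, collar top 94 mm above the worktop
- blender_well (a point): centre of the well's floor, 70 mm above the worktop, axes as blender. Bore 78 mm across, 24 mm deep, with three slots in its wall, 120 degrees apart, 18 mm wide, reaching 46 mm from the axis (steel line on the collar beside each). From each slot's foot a channel 12 mm high runs clockwise (seen from above) under the collar to a stop
- blender_slot0 (a point): middle of the slot that faces the dial (on the well's -x side), 40 mm from the well's axis, 75 mm above the worktop: a lug's centre is here when the cup stands on the well's floor, not yet turned
- blender_lock0 (a point): where that lug's centre is once the cup has been turned 35 degrees clockwise and is locked; the stop comes at 36 degrees (steel dot on the collar). It stays there when let go
- cup: loose blending cup, 0.25 to 0.45 kg, stands closed end up, 150 mm tall: black ring 74 mm across, 34 mm high at the foot (lowest 3 mm bevelled), clear part above it, a plain cylinder 62 mm across from 85 to 140 mm above the foot: grip it there. Origin at the centre of its underside, z up. Three equal lugs on the ring, 10 mm wide, reaching 43.5 mm from the axis; lug 0 on +x. Any lug fits any slot
- cup_lug0 (a point): centre of lug 0 (all lugs lie 1 to 9 mm above the foot), 40 mm from the cup's axis, 5 mm above its foot
- cup_lug1 (a point): centre of lug 1, 120 degrees counterclockwise of lug 0 seen from above
- cup_lug2 (a point): centre of lug 2, 240 degrees counterclockwise of lug 0
- dial (a joint): angle of the black dial on the deck, rad, growing clockwise seen from above: 0 is off (bar's pointer end 30 degrees counterclockwise of the blender's +x); clicks at 0.35 (one dot), 0.70 (two dots), 1.05 (three dots), end stop 1.15. Return torque 0.05 N m at off, 0.11 at the third click; clicks add or take 0.03. Let go, it springs back to off
- dial_grip (a point): on the dial's axis, 84 mm above the worktop, between the flanks of its grip bar; x points along the bar to the pointer end, z up. The bar is 14 mm thick, 50 mm long, from 68 to 95 mm above the worktop, on a skirt 50 mm across whose top is 68 mm above the worktop
- dial_pointer (a point): pointer end of the bar, 26 mm from the axis, 94 mm above the worktop
- tumbler: empty drinking glass, 76 mm across, 86 mm tall, standing on the other side of the blender from the cup; bystander
- multimeter: yellow and black multimeter, 150x76x44 mm, lying; bystander
- screwdriver_b: blue screwdriver, 192 mm long, lying; bystander
- electrical_tape: roll of black tape, 58 mm across, 19 mm high; bystander
- pliers: red side cutters, 158 mm long, lying; bystander
- tape_measure: yellow tape measure, 38x74x64 mm; bystander
- bit_case: small green and black case, 85x56x23 mm; bystander

How it is judged:
By the outcome, as a careful person would: the job done as asked, in the order asked, and still so for the second after the job is handed in, while the arm keeps its last pose, push and grip.
It also fails if it takes over 64 s, if anything falls off the work surface, if the arm or the gripper's body presses on something with over 40 N, if the wrist force passes 120 N, or if a joint passes its speed limit or range.

## Working session

There is one attempt and no reset: what is moved stays moved. The work goes in short steps, Python scripts to look and compute and a tool call to move; the robot and the scene stay as the last step left them, time stands still between calls to the robot, and variables do not carry over. Pictures are saved under pics/ and viewed, at most 10 in all, crops included, and the job is handed in when it is done.

Besides the shell and the picture viewer there is one more tool, called after "Emit:" as name(argument=value, ...) on one line, values as JSON. send_rows: Moves the arm, as the interface text tells. Its arguments: {"type":"object","properties":{"targets":{"type":"array"},"force":{"type":"number"}},"required":["targets"]}

```bash
mkdir -p pics; python3 - <<'E'
from station import *
import cv2, numpy as np
for n in ("top","side"):
    im=camera(n); cv2.imwrite(f"pics/{n}0.png",im); m=camera_model(n); print(n,m["fovy"],m["cx"],m["cy"],np.round(m["T"],4).tolist(), {k:v for k,v in m.items() if k not in("T","fovy","cx","cy")})
o=get_obs();print(o["time_s"],o["ee_pos"],o["eef_rot"],o["grip_width"])
E
```

```text
top 42.71477472552969 276.2353051120035 216.2006761250627 [[0.018, -0.9951, 0.0971, 0.3714], [-0.9998, -0.0179, 0.0013, -0.194], [0.0005, -0.0971, -0.9953, 1.4476], [0.0, 0.0, 0.0, 1.0]] {}
side 51.40004068626021 279.3466179050255 210.95448306668314 [[-0.9987, -0.0122, 0.0489, 0.4492], [-0.0476, 0.5449, -0.8372, 0.7367], [-0.0164, -0.8384, -0.5448, 0.6883], [0.0, 0.0, 0.0, 1.0]] {}
0.1 [ 0.22208618 -0.50292516  0.20496852] [-3.14061693e+00 -8.95541391e-05  4.15805798e-01] 0.09418547409116519
```

View pics/top0.png

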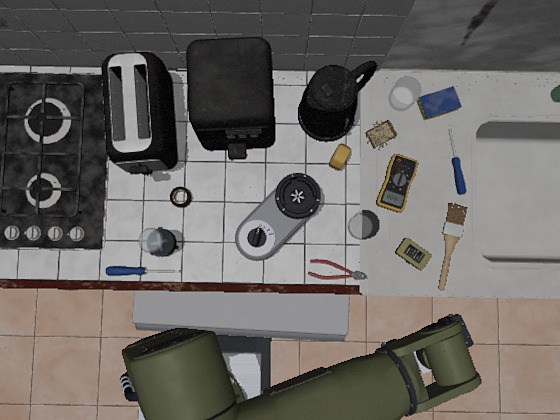

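View pics/side0.png

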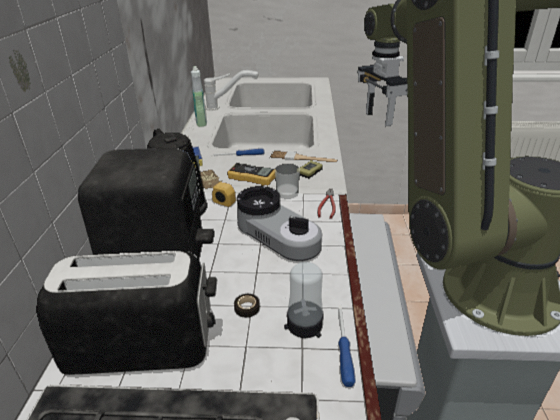

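The top view shows the blender with its well at about (298,196) and its dial at (257,238). The cup is at (160,240) and the tumbler at (363,224). In the side view the cup's foot is at about (305,320). I'll enlarge these.

```bash
python3 - <<'E'
import cv2, numpy as np
t=cv2.imread("pics/top0.png");s=cv2.imread("pics/side0.png")
f=lambda im,x,y,w,h,k:cv2.resize(im[y:y+h,x:x+w],None,fx=k,fy=k,interpolation=cv2.INTER_CUBIC)
a=f(t,230,165,100,100,4); b=f(t,130,215,66,50,6)[:300,:396]; c=f(s,270,255,70,85,3.5)
out=np.zeros((600,800,3),np.uint8); out[:400,:400]=a; out[:300,404:800]=b; out[302:302+c.shape[0],404:404+c.shape[1]]=c[:298]
cv2.imwrite("pics/crop1.png",out)
E
```

```text
(no output)
```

View pics/crop1.png

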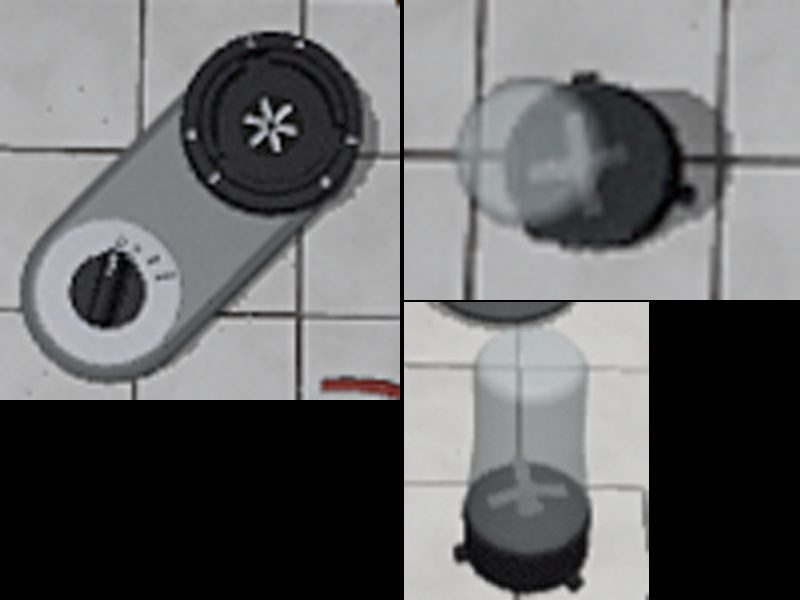

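Crop readings, as source pixels:
- **Collar:** centre at top (297.6,195.5).
- **Dial:** centre at (256.6,237).
- **Cup lug ends:** top (160.2,227.5) and (176.9,246.7), side (286.1,326.3) and (318.4,334.8).

```bash
cat > h.py <<'E'
import numpy as np, cv2
from station import *
def ray(m,u,v,z):
    f=210/np.tan(np.radians(m["fovy"]/2)); T=np.array(m["T"])
    d=T[:3,:3]@np.array([(u-m["cx"])/f,(v-m["cy"])/f,1]); p=T[:3,3]
    return (p+d*(z-p[2])/d[2])[:2]
def proj(m,P):
    f=210/np.tan(np.radians(m["fovy"]/2)); T=np.array(m["T"])
    c=(np.asarray(P)-T[:3,3])@T[:3,:3]; return np.stack([f*c[...,0]/c[...,2]+m["cx"],f*c[...,1]/c[...,2]+m["cy"]],-1)
E
python3 - <<'E'
from h import *
from scipy.optimize import least_squares
t=camera_model("top");s=camera_model("side")
w=ray(t,297.5,195.4,.094); d=ray(t,256.6,236.9,.068); d2=ray(t,257.4,236.9,.06)
print("well",w,"dial",d,d2,"dist",np.linalg.norm(w-d),"yaw",np.degrees(np.arctan2(*(w-d)[::-1])))
# collar marks
for u,v in [(193,134),(214,179),(326,182),(352,141),(299,44),(252,43)]:
    p=ray(t,230+(u+.5)/4-.5,165+(v+.5)/4-.5,.094)-w; print("mark",np.round(np.linalg.norm(p),4),np.degrees(np.arctan2(p[1],p[0])).round(1))
p=ray(t,230+109.5/4,165+248/4,.095); print("pointer",p,np.degrees(np.arctan2(*(p-d)[::-1])))
A=ray(t,160.2,227.5,.005);B=ray(t,176.9,246.7,.005);A2=ray(s,286.1,326.3,.005);C=ray(s,318.4,334.8,.005)
print(A,B,A2,C,np.linalg.norm(A-B))
r=lambda x:np.concatenate([x[:2]+.0425*np.array([np.cos(x[2]+k),np.sin(x[2]+k)])-q for q,k in((A,0),(A2,0),(B,-2*np.pi/3),(C,2*np.pi/3))])
q=least_squares(r,[.3,.05,0]); print(q.x[:2],np.degrees(q.x[2]),q.fun*1e3)
print("cup top ring z.15",ray(t,130+(528-404)/6,215+150/6,.15))
E
```

```text
well [ 0.55761972 -0.24542721] dial [ 0.45168397 -0.14278233] [ 0.45218667 -0.14455372] dist 0.1475071393795574 yaw -44.09609542178226
mark 0.0504 99.0
mark 0.0511 135.4
mark 0.051 -136.6
mark 0.0523 -101.6
mark 0.0539 -18.2
mark 0.053 14.4
pointer [ 0.47517025 -0.14520365] -5.886116974251624
[0.47600934 0.1196728 ] [0.42517671 0.07285234] [0.47612536 0.11832039] [0.41089733 0.13833535] 0.06910941491955352
[0.43668827 0.1099543 ] 12.72793037728041 [ 2.13458989 -0.35482362  2.01856981  0.99758848 -1.10708912 -3.48153227
 -3.04607057  2.8387674 ]
cup top ring z.15 [0.43480519 0.10999457]
```

Emit:
send_rows(targets=[{"z":0.15,"claw":94},{"x":0.06,"y":0.17,"z":0.02,"spin":0.0945},{"x":0.06,"y":0.17,"z":0.02,"spin":0.0945},{"x":0.06,"y":0.17,"z":0.02,"spin":0.0945},{"x":0.06,"y":0.17,"z":0.02,"spin":0.0945},{"x":0.06,"y":0.17,"z":0.02,"spin":0.0945},{"x":0.06,"y":0.17,"z":0.02,"spin":0.0945},{"x":0.06,"y":0.17,"z":0.02,"spin":0.0945},{"x":0.06,"y":0.17,"z":0.02,"spin":0.0945},{"x":0.06,"y":0.17,"z":0.02,"spin":0.0945},{"x":0.06,"y":0.17,"z":0.02,"spin":0.0945},{"x":0.06,"y":0.17,"z":0.02,"spin":0.0945},{"x":0.06,"y":0.17,"z":0.02,"spin":0.0945},{"x":0.06,"y":0.17,"spin":0.0945},{"x":0.06,"y":0.17,"spin":0.0945},{"x":0.06,"y":0.17,"spin":0.0945},{"x":0.06,"y":0.17,"spin":0.0945},{"x":0.06,"y":0.17,"spin":0.0945},{"x":0.06,"y":0.17,"spin":0.0945},{}])

```text
schema error: expected keys x, y, z, spin, claw
```

Emit:
send_rows(targets=[{"x":0,"y":0,"z":0.15,"spin":0,"claw":94},{"x":0.06,"y":0.17,"z":0.02,"spin":0.0945,"claw":94},{"x":0.06,"y":0.17,"z":0.02,"spin":0.0945,"claw":94},{"x":0.06,"y":0.17,"z":0.02,"spin":0.0945,"claw":94},{"x":0.06,"y":0.17,"z":0.02,"spin":0.0945,"claw":94},{"x":0.06,"y":0.17,"z":0.02,"spin":0.0945,"claw":94},{"x":0.06,"y":0.17,"z":0.02,"spin":0.0945,"claw":94},{"x":0.06,"y":0.17,"z":0.02,"spin":0.0945,"claw":94},{"x":0.06,"y":0.17,"z":0.02,"spin":0.0945,"claw":94},{"x":0.06,"y":0.17,"z":0.02,"spin":0.0945,"claw":94},{"x":0.06,"y":0.17,"z":0.02,"spin":0.0945,"claw":94},{"x":0.06,"y":0.17,"z":0.02,"spin":0.0945,"claw":94},{"x":0.06,"y":0.17,"z":0.02,"spin":0.0945,"claw":94},{"x":0.06,"y":0.17,"z":0,"spin":0.0945,"claw":94},{"x":0.06,"y":0.17,"z":0,"spin":0.0945,"claw":94},{"x":0.06,"y":0.17,"z":0,"spin":0.0945,"claw":94},{"x":0.06,"y":0.17,"z":0,"spin":0.0945,"claw":94},{"x":0.06,"y":0.17,"z":0,"spin":0.0945,"claw":94},{"x":0.06,"y":0.17,"z":0,"spin":0.0945,"claw":94},{"x":0,"y":0,"z":0,"spin":0,"claw":94}], force=40)

```text
time_s: 2.1
ee_pos: [0.4385, 0.1116, 0.2828]
eef_rot: [3.141, -0.001, 3.096]
force: [-0.5, -0.7, -0.1]
grip_width: 0.0942
grip_force: 0.0
```

```bash
python3 - <<'E'
from h import *
o=get_obs(); m=camera_model("wrist"); im=camera("wrist"); cv2.imwrite("pics/w1.png",im)
print(o["time_s"],o["ee_pos"],np.degrees(o["eef_rot"]),o["qpos"],m["fovy"]); print(np.round(m["T"],4))
p=lambda x,y,z:np.round(proj(m,[x,y,z]),1)
print(p(.436,.110,.15),p(.436,.110,0))
for a in (12.7,132.7,-107.3): print(p(.436+.0435*np.cos(np.radians(a)),.110+.0435*np.sin(np.radians(a)),.005))
E
```

```text
2.1 [0.43850928 0.11159722 0.28275152] [ 1.79990759e+02 -7.50978553e-02  1.77369397e+02] [ 1.67965864e-01  2.70090986e-02  1.65851445e+00  4.38639784e-04
  1.45731572e+00 -1.35696761e+00] 66.5221951104349
[[ 4.570e-02  9.676e-01  2.483e-01  3.667e-01]
 [ 9.990e-01 -4.420e-02 -1.180e-02  1.150e-01]
 [-4.000e-04  2.486e-01 -9.686e-01  4.613e-01]
 [ 0.000e+00  0.000e+00  0.000e+00  1.000e+00]]
[278.4 198.3] [279.  175.8]
[286.8 204.7]
[300.6 154.5]
[249.5 168.6]
```

View pics/w1.png

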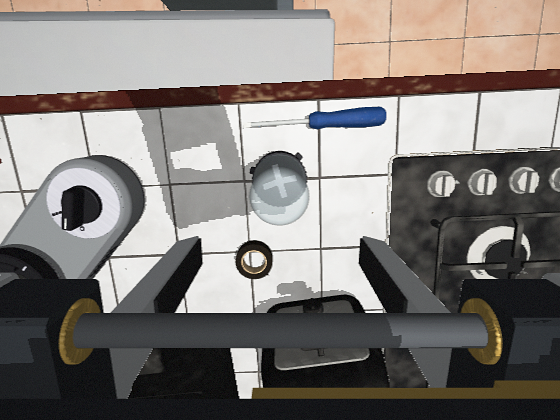

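The wrist view shows the cup's top at about (279,197) and lugs at (299,156) and (251,170), all as predicted. Next I lower and grip.

Emit:
send_rows(targets=[{"x":-0.0125,"y":-0.008,"z":-0.1,"spin":0,"claw":94},{"x":0,"y":0,"z":-0.17,"spin":0,"claw":94},{"x":0,"y":0,"z":-0.17,"spin":0,"claw":94},{"x":0,"y":0,"z":-0.17,"spin":0,"claw":94},{"x":0,"y":0,"z":-0.17,"spin":0,"claw":94},{"x":0,"y":0,"z":-0.17,"spin":0,"claw":94},{"x":0,"y":0,"z":0,"spin":0,"claw":94},{"x":0,"y":0,"z":0,"spin":0,"claw":50},{"x":0,"y":0,"z":0,"spin":0,"claw":50},{"x":0,"y":0,"z":0,"spin":0,"claw":50},{"x":0,"y":0,"z":0,"spin":0,"claw":50},{"x":0,"y":0,"z":0,"spin":0,"claw":50},{"x":0,"y":0,"z":0,"spin":0,"claw":50},{"x":0,"y":0,"z":0,"spin":0,"claw":50},{"x":0,"y":0,"z":0,"spin":0,"claw":50}], force=40)

```text
time_s: 3.65
ee_pos: [0.4362, 0.1074, 0.0942]
eef_rot: [3.141, 0.002, 3.088]
force: [-0.6, 1.9, 6.5]
grip_width: 0.0617
grip_force: 39.8
```

Emit:
send_rows(targets=[{"x":0,"y":0,"z":0.1,"spin":0,"claw":50},{"x":0,"y":0,"z":0.15,"spin":0,"claw":50},{"x":0,"y":0,"z":0.15,"spin":0,"claw":50},{"x":0,"y":0,"z":0.15,"spin":0,"claw":50},{"x":0,"y":0,"z":0.15,"spin":0,"claw":50},{"x":0.04,"y":-0.12,"z":0,"spin":0,"claw":50},{"x":0.04,"y":-0.12,"z":0,"spin":0,"claw":50},{"x":0.04,"y":-0.12,"z":0,"spin":0,"claw":50},{"x":0.04,"y":-0.12,"z":0,"spin":0,"claw":50},{"x":0.04,"y":-0.12,"z":0,"spin":0,"claw":50},{"x":0.04,"y":-0.12,"z":0,"spin":0,"claw":50},{"x":0.04,"y":-0.12,"z":0,"spin":0,"claw":50},{"x":0.04,"y":-0.12,"z":0,"spin":0,"claw":50},{"x":0.04,"y":-0.12,"z":0,"spin":0,"claw":50},{"x":0.04,"y":-0.12,"z":0,"spin":0,"claw":50},{"x":0.04,"y":-0.12,"z":0,"spin":0,"claw":50},{"x":0.04,"y":-0.12,"z":0,"spin":0,"claw":50},{"x":0,"y":0,"z":0,"spin":0,"claw":50},{"x":0,"y":0,"z":0,"spin":0,"claw":50}], force=40)

```text
time_s: 5.55
ee_pos: [0.5313, -0.1807, 0.2328]
eef_rot: [3.141, -0.002, 3.087]
force: [-0.8, -0.3, -3.8]
grip_width: 0.0618
grip_force: 39.8
```

```bash
python3 - <<'E'
from h import *
o=get_obs(); m=camera_model("wrist"); im=camera("wrist"); np.save("Tw2.npy",m["T"])
cv2.imwrite("pics/w2raw.png",im); cv2.imwrite("pics/w2.png",cv2.resize(im[60:360,80:480],None,fx=2,fy=2,interpolation=cv2.INTER_CUBIC))
print(o["time_s"],o["ee_pos"],np.degrees(o["eef_rot"]),o["force"])
E
```

```text
5.55 [ 0.53128709 -0.1807452   0.23276488] [ 1.79967188e+02 -8.73240016e-02  1.76869660e+02] [-0.78447911 -0.31220117 -3.80567578]
```

View pics/w2.png

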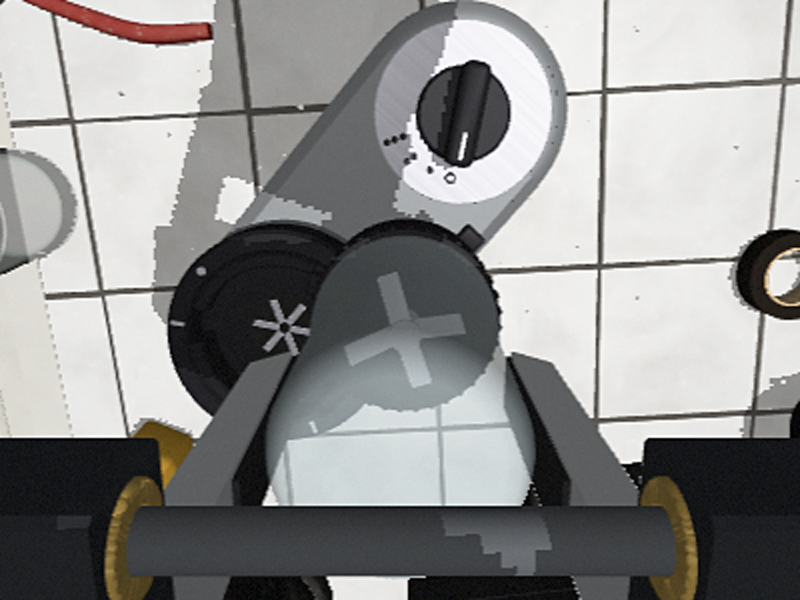

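Crop pixels from the wrist view:
- **Blender:** hub at (285,327), collar left edge x=168 and top y=224, dots and lines at (201,271), (177,323) and (313,427). Dial skirt centre (463,113), bar ends (479,62) and (461,165).
- **Cup in the hand:** ring right edge x=500, lug end about (478,233), blade cross (404,326).

```bash
cat >> h.py <<'E'
def circ(c,r,z,n=360):
    a=np.linspace(0,2*np.pi,n); return np.stack([c[0]+r*np.cos(a),c[1]+r*np.sin(a),0*a+z],-1)
def pol(c,r,deg,z): return [c[0]+r*np.cos(np.radians(deg)),c[1]+r*np.sin(np.radians(deg)),z]
E
python3 - <<'E'
from h import *
m=camera_model("wrist")
R=lambda x,y,z:ray(m,80+(x+.5)/2-.5,60+(y+.5)/2-.5,z)
C=lambda P:(proj(m,P)-[80,60]+.5)*2-.5
print("hub",R(285,327,.07),R(285,327,.078)); ds=R(463,113,.068); print("dial",ds)
e=circ((.5576,-.2454),.058,.094); q=C(e); print("collar pred minx,miny",q.min(0),"at",q[q[:,1].argmin()],"want 168,224")
w=np.array([.5576,-.2454])
for u,v in((201,271),(177,323),(313,427)):
    p=R(u,v,.094)-w; print(np.hypot(*p),np.degrees(np.arctan2(p[1],p[0])))
b1=R(479,62,.095);b2=R(461,165,.095);print("bar",b1,b2,(b1+b2)/2,np.degrees(np.arctan2(*(b2-b1)[::-1])))
t=get_obs()["ee_pos"]; f=t[2]-.0942
for z in(.034,.003):
    q=C(circ(t[:2],.037,f+z)); print("ring",z,q.min(0),q.max(0),"want right 500 top 219 bottom 410(z34)")
L=R(478,233,f+.009)-t[:2]; print("lug",np.hypot(*L),np.degrees(np.arctan2(L[1],L[0])))
q=C(circ(t[:2],.031,f+.15));print("top",q.min(0),q.max(0))
E
```

```text
hub [ 0.56064817 -0.24642252] [ 0.55828024 -0.24478062]
dial [ 0.45128256 -0.14377355]
collar pred minx,miny [166.26350521 223.58097272] at [273.61665667 223.58097272] want 168,224
0.05059182150840909 -135.15940498820413
0.052494400988424415 -100.10404962860756
0.05465080875850746 14.235070957349297
bar [ 0.42946979 -0.13820301] [ 0.47610518 -0.14801574] [ 0.45278749 -0.14310938] -11.882485528888747
ring 0.034 [305.4842575 229.151161 ] [495.81454732 411.67519244] want right 500 top 219 bottom 410(z34)
ring 0.003 [315.75536482 218.45775333] [485.5874743  382.65912033] want right 500 top 219 bottom 410(z34)
lug 0.04511520496035744 131.6365746114274
top [255.11688427 342.46552942] [545.83873177 603.78921843]
```

```bash
python3 - <<'E'
from h import *
im=cv2.imread("pics/w2raw.png"); m=camera_model("wrist"); t=get_obs()["ee_pos"]; f=t[2]-.0942
o=cv2.resize(im[150:330,190:370],None,fx=3.3,fy=3.3,interpolation=cv2.INTER_CUBIC)
def dr(P,c): cv2.polylines(o,[np.round((proj(m,P)-[190,150]+.5)*3.3-.5).astype(int)],False,c,1)
dr(circ(t[:2],.037,f+.034),(0,0,255)); dr(circ(t[:2],.037,f+.003),(0,255,0)); dr(circ(t[:2],.031,f+.15),(255,0,255)); dr(circ(t[:2],.031,f+.085),(255,255,0))
for a in(132,12,-108): dr([pol(t,.037,a,f+.005),pol(t,.0435,a,f+.005)],(0,255,255))
cv2.imwrite("pics/w2o.png",o)
E
```

```text
(no output)
```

View pics/w2o.png

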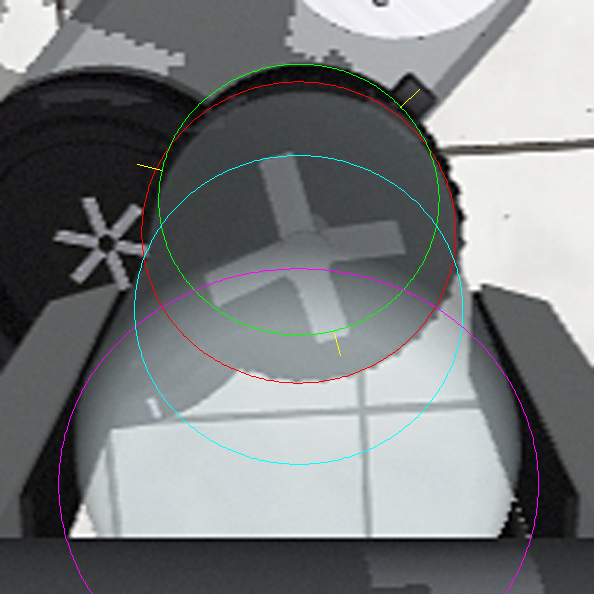

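```bash
python3 - <<'E'
from h import *
from scipy.optimize import least_squares
t=camera_model("top");m=camera_model("wrist")
T=np.array([ray(t,230+(u+.5)/4-.5,165+(v+.5)/4-.5,.094) for u,v in [(193,134),(214,179),(326,182),(352,141),(299,44),(252,43)]])
W=np.array([ray(m,80+(u+.5)/2-.5,60+(v+.5)/2-.5,.094) for u,v in((201,271),(177,323),(313,427))])
kT=[(1,0),(0,0),(1,-240),(0,-240),(1,-120),(0,-120)]; kW=[(1,-240),(0,-240),(0,-120)]
def fit(P,K,fr=None):
    def r(x):
        out=[]
        for p,(d,k) in zip(P,K):
            out.append(np.array(pol(x[:2],x[4 if d else 3],x[2]*100+k-(x[5]*100 if d else 0),0)[:2])-p)
        return np.concatenate(out+[[.1*(x[3]-.052),.1*(x[4]-.052),.003*(x[5]-.36)]])
    s=least_squares(r,[.558,-.246,1.36,.052,.052,.36]); print(s.x,np.round(s.fun*1e3,1))
fit(T,kT); fit(W,kW); 
E
```

```text
[ 0.55939561 -0.24614431  1.36044139  0.05212799  0.05172921  0.34606808] [-0.6  0.2  0.6 -0.5  0.   0.1 -0.3 -0.  -0.4 -0.4  0.6  0.5  0.  -0.
 -0. ]
[ 0.56068347 -0.24657136  1.36322597  0.05198401  0.05203869  0.34793541] [-0.  0.  0. -0. -0. -0. -0.  0. -0.]
```

The collar marks put the well at (0.560, −0.2465) with the slot direction at 136.1°. The cup's lug is at about 132.6°, so I turn it +3.5°. The overlay shows the cup ring sitting about 1 mm towards +y of the TCP. I'll align, lower to the collar and then feel my way in.

Emit:
send_rows(targets=[{"x":0.073,"y":-0.167,"z":0,"spin":0.02,"claw":50},{"x":0.073,"y":-0.167,"z":0,"spin":0.019,"claw":50},{"x":0,"y":0,"z":-0.1,"spin":0,"claw":50},{"x":0,"y":0,"z":-0.1,"spin":0,"claw":50},{"x":0,"y":0,"z":0,"spin":0,"claw":50},{"x":0,"y":0,"z":0,"spin":0,"claw":50},{"x":0,"y":0,"z":0,"spin":0,"claw":50}], force=40)

```text
time_s: 6.3
ee_pos: [0.5613, -0.2472, 0.195]
eef_rot: [-3.141, 0.002, -3.134]
force: [-0.4, 0.6, -3.6]
grip_width: 0.0614
grip_force: 39.9
```

Emit:
send_rows(targets=[{"x":-0.003,"y":0,"z":-0.02,"spin":0,"claw":50},{"x":0,"y":0,"z":-0.015,"spin":0,"claw":50},{"x":0,"y":0,"z":-0.015,"spin":0,"claw":50},{"x":0,"y":0,"z":0,"spin":0,"claw":50}], force=40)

```text
time_s: 6.7
ee_pos: [0.5601, -0.2474, 0.1829]
eef_rot: [3.141, -0.001, -3.134]
force: [-0.1, 0.5, -3.8]
grip_width: 0.0614
grip_force: 39.9
```

Emit:
send_rows(targets=[{"x":0,"y":0,"z":-0.02,"spin":0,"claw":50},{"x":0,"y":0,"z":-0.02,"spin":0,"claw":50},{"x":0,"y":0,"z":-0.02,"spin":0,"claw":50},{"x":0,"y":0,"z":-0.02,"spin":0,"claw":50},{"x":0,"y":0,"z":-0.01,"spin":0,"claw":50},{"x":0,"y":0,"z":0,"spin":0,"claw":50},{"x":0,"y":0,"z":0,"spin":0,"claw":50}], force=40)

```text
time_s: 7.4
ee_pos: [0.5603, -0.2475, 0.1656]
eef_rot: [-3.142, 0.0, -3.134]
force: [-0.0, -0.0, -4.0]
grip_width: 0.0616
grip_force: 39.9
```

Emit:
send_rows(targets=[{"x":0,"y":0,"z":-0.01,"spin":0,"claw":50},{"x":0,"y":0,"z":0,"spin":0,"claw":50},{"x":0,"y":0,"z":0,"spin":0,"claw":50}], force=40)

```text
time_s: 7.7
ee_pos: [0.5606, -0.2476, 0.1642]
eef_rot: [-3.141, 0.001, -3.134]
force: [-0.2, 1.2, 3.1]
grip_width: 0.0616
grip_force: 39.9
```

Seated on the floor. Turn clockwise.

Emit:
send_rows(targets=[{"x":0,"y":0,"z":0,"spin":-0.05,"claw":50},{"x":0,"y":0,"z":0,"spin":-0.05,"claw":50},{"x":0,"y":0,"z":0,"spin":-0.05,"claw":50},{"x":0,"y":0,"z":0,"spin":-0.05,"claw":50},{"x":0,"y":0,"z":0,"spin":-0.05,"claw":50},{"x":0,"y":0,"z":0,"spin":-0.05,"claw":50},{"x":0,"y":0,"z":0,"spin":0,"claw":50},{"x":0,"y":0,"z":0,"spin":0,"claw":50}], force=40)

```text
time_s: 8.5
ee_pos: [0.5606, -0.248, 0.1643]
eef_rot: [-3.141, 0.002, 2.68]
force: [1.9, -2.8, 6.4]
grip_width: 0.0617
grip_force: 39.9
```

```bash
python3 -c "
from h import *
o=get_obs();print(o['moment'],np.degrees(o['eef_rot']),o['force'])"
```

```text
[-0.81726623 -0.30784417  0.10422649] [-1.79971893e+02  1.15262858e-01  1.53556608e+02] [ 1.87336176 -2.76580132  6.35415857]
```

Turned 27° freely. I continue in small steps to the stop, watching the moment.

Emit:
send_rows(targets=[{"x":0,"y":0,"z":0,"spin":-0.05,"claw":50},{"x":0,"y":0,"z":0,"spin":-0.03,"claw":50},{"x":0,"y":0,"z":0,"spin":-0.02,"claw":50},{"x":0,"y":0,"z":0,"spin":-0.02,"claw":50},{"x":0,"y":0,"z":0,"spin":0,"claw":50},{"x":0,"y":0,"z":0,"spin":0,"claw":50}], force=40)

```text
time_s: 9.1
ee_pos: [0.5603, -0.2482, 0.1643]
eef_rot: [-3.141, 0.002, 2.493]
force: [-0.6, -4.2, 6.4]
grip_width: 0.0618
grip_force: 40.0
```

```bash
python3 -c "
from h import *
o=get_obs();print(o['moment'],np.degrees(o['eef_rot']),o['force'])"
```

```text
[-1.07173663  0.36649728  0.78308426] [-1.79940048e+02  9.50667509e-02  1.42825524e+02] [-0.56114666 -4.2499313   6.41401223]
```

Emit:
send_rows(targets=[{"x":0,"y":0,"z":0,"spin":-0.02,"claw":50},{"x":0,"y":0,"z":0,"spin":-0.02,"claw":50},{"x":0,"y":0,"z":0,"spin":0,"claw":50},{"x":0,"y":0,"z":0,"spin":0,"claw":50}], force=40)

```text
time_s: 9.5
ee_pos: [0.5611, -0.2484, 0.1645]
eef_rot: [-3.142, 0.004, 2.43]
force: [3.5, -5.0, 5.2]
grip_width: 0.0619
grip_force: 40.0
```

```bash
python3 -c "
from h import *
o=get_obs();print(o['moment'],np.degrees(o['eef_rot']),o['force'])"
```

```text
[-1.23981643 -0.95611515  1.20212274] [-179.9995136     0.22217854  139.24344813] [ 3.45084905 -5.01733655  5.23986252]
```

The moment is at 1.2 N m after more than 36° of turn, so the cup is at the stop. I release, rise and go above the dial.

Emit:
send_rows(targets=[{"x":0,"y":0,"z":0,"spin":0,"claw":94},{"x":0,"y":0,"z":0,"spin":0,"claw":94},{"x":0,"y":0,"z":0,"spin":0,"claw":94},{"x":0,"y":0,"z":0,"spin":0,"claw":94},{"x":0,"y":0,"z":0,"spin":0,"claw":94},{"x":0,"y":0,"z":0.1,"spin":0,"claw":94},{"x":0,"y":0,"z":0.15,"spin":0,"claw":94},{"x":0,"y":0,"z":0.15,"spin":0,"claw":94},{"x":0,"y":0,"z":0.1,"spin":0,"claw":94},{"x":0,"y":0,"z":0,"spin":0,"claw":94},{"x":-0.11,"y":0.105,"z":0,"spin":0.061,"claw":94},{"x":-0.11,"y":0.105,"z":0,"spin":0.061,"claw":94},{"x":-0.11,"y":0.105,"z":0,"spin":0.061,"claw":94},{"x":-0.11,"y":0.105,"z":0,"spin":0.061,"claw":94},{"x":-0.11,"y":0.105,"z":0,"spin":0.061,"claw":94},{"x":0,"y":0,"z":0,"spin":0,"claw":94},{"x":0,"y":0,"z":0,"spin":0,"claw":94}], force=40)

```text
time_s: 11.2
ee_pos: [0.4501, -0.1424, 0.2629]
eef_rot: [-3.142, -0.0, 2.905]
force: [-0.6, 0.1, 1.6]
grip_width: 0.0941
grip_force: 0.0
```

```bash
python3 - <<'E'
from h import *
o=get_obs(); m=camera_model("wrist"); im=camera("wrist"); t=camera("top")
a=cv2.resize(im[100:400,110:460],(700,600),interpolation=cv2.INTER_CUBIC)
cv2.imwrite("pics/w3.png",im[:,:]); cv2.imwrite("pics/w3c.png",a)
b=cv2.resize(t[165:265,230:330],None,fx=6,fy=6,interpolation=cv2.INTER_CUBIC); cv2.imwrite("pics/t3c.png",b)
print(o["time_s"],o["ee_pos"],np.degrees(o["eef_rot"]),o["force"])
d=(.452,-.143)
for P in (pol(d,.025,-13.9,.095),pol(d,.025,166.1,.095),[.56,-.2465,.22]): print(np.round(proj(m,P)-0,1))
E
```

```text
11.2 [ 0.45012843 -0.14241523  0.26290996] [-1.79998144e+02 -1.85304753e-02  1.66437831e+02] [-0.59288317  0.06164043  1.58059282]
[279.8 216.8]
[280.1 172.6]
[188.9 379.4]
```

View pics/w3.png

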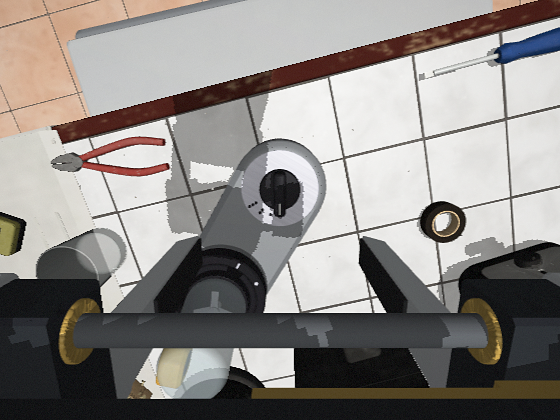

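The dial bar runs from (280,172) to (280,216), as predicted, and the cup stands in the well. I lower over the bar and grip.

Emit:
send_rows(targets=[{"x":0.01,"y":-0.003,"z":-0.15,"spin":0,"claw":50},{"x":0,"y":0,"z":-0.2,"spin":0,"claw":50},{"x":0,"y":0,"z":-0.2,"spin":0,"claw":50},{"x":0,"y":0,"z":-0.2,"spin":0,"claw":50},{"x":0,"y":0,"z":-0.15,"spin":0,"claw":50},{"x":0,"y":0,"z":-0.05,"spin":0,"claw":50},{"x":0,"y":0,"z":0,"spin":0,"claw":50},{"x":0,"y":0,"z":0,"spin":0,"claw":0},{"x":0,"y":0,"z":0,"spin":0,"claw":0},{"x":0,"y":0,"z":0,"spin":0,"claw":0},{"x":0,"y":0,"z":0,"spin":0,"claw":0},{"x":0,"y":0,"z":0,"spin":0,"claw":0},{"x":0,"y":0,"z":0,"spin":0,"claw":0}], force=50)

```text
time_s: 12.6
ee_pos: [0.4524, -0.1438, 0.074]
eef_rot: [-3.14, 0.001, 2.906]
force: [-2.6, -5.8, 3.8]
grip_width: 0.0138
grip_force: 50.0
```

Emit:
send_rows(targets=[{"x":0,"y":0,"z":0,"spin":-0.06,"claw":0},{"x":0,"y":0,"z":0,"spin":-0.06,"claw":0},{"x":0,"y":0,"z":0,"spin":-0.06,"claw":0},{"x":0,"y":0,"z":0,"spin":-0.06,"claw":0},{"x":0,"y":0,"z":0,"spin":-0.06,"claw":0},{"x":0,"y":0,"z":0,"spin":-0.06,"claw":0},{"x":0,"y":0,"z":0,"spin":-0.06,"claw":0},{"x":0,"y":0,"z":0,"spin":-0.06,"claw":0},{"x":0,"y":0,"z":0,"spin":-0.06,"claw":0},{"x":0,"y":0,"z":0,"spin":-0.06,"claw":0},{"x":0,"y":0,"z":0,"spin":-0.06,"claw":0},{"x":0,"y":0,"z":0,"spin":-0.04,"claw":0},{"x":0,"y":0,"z":0,"spin":0,"claw":0},{"x":0,"y":0,"z":0,"spin":0,"claw":0},{"x":0,"y":0,"z":0,"spin":0,"claw":0}], force=60)

```text
time_s: 14.1
ee_pos: [0.4518, -0.1444, 0.0739]
eef_rot: [-3.14, 0.002, 1.806]
force: [-6.7, -10.5, 5.2]
grip_width: 0.0137
grip_force: 60.0
```

```bash
python3 - <<'E'
from h import *
o=get_obs(); m=camera_model("wrist"); im=camera("wrist"); t=camera("top")
print(o["time_s"],o["ee_pos"],np.degrees(o["eef_rot"]),o["force"],o["moment"],o["grip_width"])
out=np.zeros((600,800,3),np.uint8)
out[:400,:400]=cv2.resize(t[165:265,230:330],(400,400),interpolation=cv2.INTER_CUBIC)
c=proj(m,[.452,-.143,.095]).astype(int); print(c); y0=max(0,c[1]-75)
out[:400,400:]=cv2.resize(im[y0:y0+150,c[0]-75:c[0]+75],(400,400),interpolation=cv2.INTER_CUBIC)
cv2.imwrite("pics/w4.png",out)
E
```

```text
14.1 [ 0.45176523 -0.14435616  0.07390977] [-1.79921611e+02  1.11373374e-01  1.03486573e+02] [ -6.73283944 -10.5453345    5.18503455] [-2.0092129   1.29650285  0.10922329] 0.013744840935136261
[280 263]
```

View pics/w4.png

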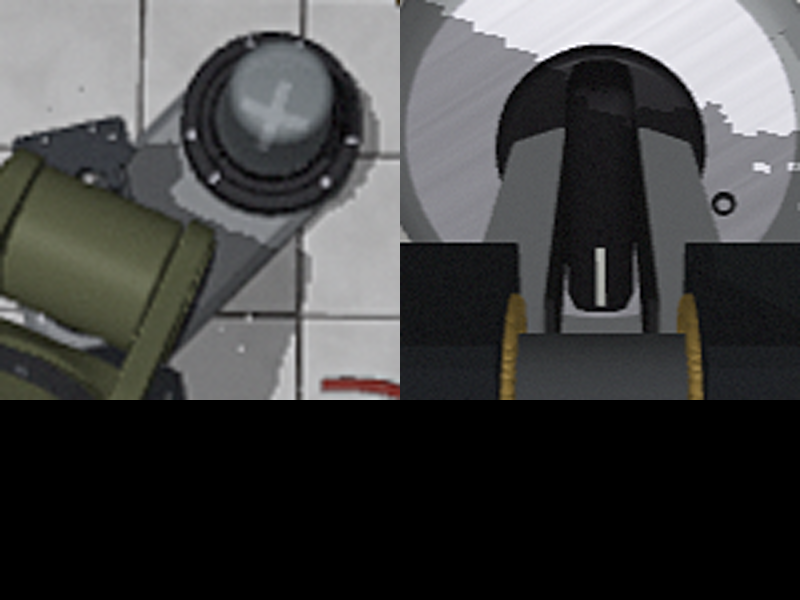

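```bash
python3 - <<'E'
from h import *
m=camera_model("wrist")
R=lambda x,y,z:ray(m,205+(x-400+.5)/2.6667-.5,188+(y+.5)/2.6667-.5,z)
d=np.array([.452,-.143]); s=R(600,150,.068)
A=lambda p:np.degrees(np.arctan2(p[1],p[0]))
print("off mark",A(R(723,204,.06)-d),"bar",A(R(599.5,303,.095)-R(598,70,.095)),A(R(599.5,303,.095)-d))
o=get_obs();print(o["time_s"],np.degrees(o["eef_rot"][2]))
E
```

```text
off mark -15.160756801451472 bar -76.20151331275423 -78.17692321603073
14.2 103.48667593153995
```

In the picture the cup is seated with the steel dots visible, and the bar lies along the fingers with its pointer at about −76.3°. That is 61–62.5° from off, and the third click is at 60.2°. I'll add 1° of margin, hold, and hand in.

Emit:
send_rows(targets=[{"x":0,"y":0,"z":0,"spin":-0.01,"claw":0},{"x":0,"y":0,"z":0,"spin":0,"claw":0},{"x":0,"y":0,"z":0,"spin":0,"claw":0},{"x":0,"y":0,"z":0,"spin":0,"claw":0}], force=60)

```text
time_s: 14.6
ee_pos: [0.4518, -0.1444, 0.0739]
eef_rot: [-3.14, 0.002, 1.791]
force: [-8.1, -10.9, 5.7]
grip_width: 0.0139
grip_force: 60.0
```

```bash
python3 - <<'E'
from h import *
o=get_obs();print(np.degrees(o["eef_rot"][2]),o["moment"][2],o["force"]);print(hand_in())
E
```

```text
102.58841675522737 0.10521206492466106 [ -8.09892232 -10.87135145   5.68692665]
the job is handed in; nothing more can be done
None
```

I handed the job in with the cup turned clockwise to its stop in the well and the arm still holding the dial, by my measurements just past the third click (about 62–63°; the click is at 60.2°); no verdict was returned.

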